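# Line up the sample jars by height

## Task

Stand the four white sample jars with black caps on the cork pads of the white board, one to a pad and well centred, in order of height: the tallest on the pad next to the board's tall steel post, then ever shorter, with the shortest next to the low post. Do not tip any jar over; leave them all standing upright and still.

Things in the scene. Friction and masses are not known exactly. Their poses are not given: they have to be found in the camera images.
- jar_1: Loose upright sample jar, the tallest and widest of four alike: plain straight cylinder 56 mm in diameter and 116 mm tall, white body with a paper band, black screw cap (top 15 mm, same diameter, closed; grip it there or on the body). Origin at the centre of its underside, z up. Weighs 40 to 420 g.
- jar_2: Loose upright sample jar, the second tallest of four alike: plain straight cylinder 48 mm in diameter and 92 mm tall, white body with a paper band, black screw cap (top 15 mm, same diameter, closed; grip it there or on the body). Origin at the centre of its underside, z up. Weighs 40 to 420 g.
- jar_3: Loose upright sample jar, the third tallest of four alike: plain straight cylinder 40 mm in diameter and 70 mm tall, white body with a paper band, black screw cap (top 15 mm, same diameter, closed; grip it there or on the body). Origin at the centre of its underside, z up. Weighs 40 to 420 g.
- jar_4: Loose upright sample jar, the shortest and narrowest of four alike: plain straight cylinder 32 mm in diameter and 50 mm tall, white body with a paper band, black screw cap (top 15 mm, same diameter, closed; grip it there or on the body). Origin at the centre of its underside, z up. Weighs 40 to 420 g.
- pad_a: One of four identical round brown cork pads, 68 mm in diameter, 2 mm thick, in a straight row at 85 mm spacing along a fixed white board (90 x 450 mm, 12 mm high). The letter says nothing of its place in the row. Origin at the centre of its underside; a jar stands on its top face, 2 mm above the origin and 14 mm above the table. Fixed.
- pad_b: One of four identical round brown cork pads, 68 mm in diameter, 2 mm thick, in a straight row at 85 mm spacing along a fixed white board (90 x 450 mm, 12 mm high). The letter says nothing of its place in the row. Origin at the centre of its underside; a jar stands on its top face, 2 mm above the origin and 14 mm above the table. Fixed.
- pad_c: One of four identical round brown cork pads, 68 mm in diameter, 2 mm thick, in a straight row at 85 mm spacing along a fixed white board (90 x 450 mm, 12 mm high). The letter says nothing of its place in the row. Origin at the centre of its underside; a jar stands on its top face, 2 mm above the origin and 14 mm above the table. Fixed.
- pad_d: One of four identical round brown cork pads, 68 mm in diameter, 2 mm thick, in a straight row at 85 mm spacing along a fixed white board (90 x 450 mm, 12 mm high). The letter says nothing of its place in the row. Origin at the centre of its underside; a jar stands on its top face, 2 mm above the origin and 14 mm above the table. Fixed.
- post_tall: Tall bare steel end post, 20 mm in diameter, 90 mm high above the board, fixed on the board in line with the pads, 72.5 mm beyond the centre of the last pad, at one end of the row or the other. Origin at the centre of its foot, on the board's top.
- post_low: Low steel end post, 20 mm in diameter, 25 mm high above the board, fixed at the opposite end of the row, 72.5 mm beyond the last pad there. Origin at the centre of its foot, on the board's top.
Not all that is in view belongs to the job. Leave any pink look-alike of the jar_4 alone.

How it is judged:
By the outcome, as a careful person would: the job done as asked, in the order asked, and still so for the second after the job is handed in, with the robot touching nothing.
It also fails if it takes over 109 s, if anything falls off the work surface, if the arm or the gripper's body presses on something with over 40 N, if the wrist force passes 120 N, or if a joint passes its speed limit or range.

## Robot

A 6-joint arm with a two-finger parallel gripper is mounted at the origin on the work surface. World frame = base frame: x ahead of the robot, y to its left, z up, the work surface at z = 0. Lengths are in m, angles in degrees, forces in N, time in s.
With the tool pointing down it reaches from about 0.375 to 0.9 m from the base axis. Payload 3.1 kg.
Tool frame: the origin (TCP) lies on the centre line of the jaws, within the pads' length; the fingertips stand 25 mm ahead of it and the grasp point (between the pads) lies 6 mm ahead of it; z points along the fingers, y is the line along which they close (so a half turn about z gives the same grasp; the last joint's range is limited). The gripper opens to 87 mm and grips with 3 to 60 N. Pads are 19 mm wide; open, the fingers measure 117 mm over their backs; the gripper's body (75 mm by 190 mm) begins 51 mm behind the grasp point.
Start: joints at [54.517, 30.224, 82.088, -0, 67.689, -10.227], TCP at [0.267, 0.565, 0.209] pointing down, gripper open.
Joint ranges: [-176.69, 176.69], [-43.24, 126.21], [12.49, 139.97], [-82, 262], [0, 151.66], [-163.58, 163.58]. Speed limits (degrees/s): [159.86, 159.86, 180, 180, 180, 180].

## Interface

Orientations are given as a 3x3 rotation matrix whose columns are the frame's x, y, z axes.
In Python, from rig import bot, cams, models gives the robot as it stands. The module is installed in compiled form; this text tells all that it offers.
- The arm moves only by the shell command python3 -m handwheel 'ROWS' [OPENING]. ROWS is JSON, a list of rows, each a list of 6 numbers: the shift along the world's x, y, z each as a share of 1 m, from -1 to 1, then the turn, a rotation vector about the world's x, y, z each as a share of 2 rad, from -1 to 1. In form: [[dx, dy, dz, wx, wy, wz], ...]. A call has exactly 8 rows; each row is the pose to reach, as a shift and turn from the pose commanded when the call began; what a row does not reach only later rows make up. A row lasts 1/12 s, in which the tool goes at most 41.7 mm and 7.16 degrees, less where a joint would pass 70% of its speed; a pose out of reach is approached as far as the arm can. A call with a number of a shift or a turn outside -1 to 1 is refused whole. A call with a gripper value outside its range is refused whole. OPENING is the opening, from -1 (shut) to 1 (fully open), so that 0 is half open, set as the call begins (- or left out, the last holds). The fingers move at their own pace and stop on an object; the grip force is fixed at half the most. Time passes only in rows, so rows that repeat a pose let the fingers close, or fill a call up. It gives the time, the measured TCP pose, the force, the opening and the grip force at its end, in the units of the state.
- bot.read_state(): the state, without advancing time (a new reading comes with each control period).
- cams.capture(name): name is "side" or "top"; returns (picture, depth): 384x512x3 uint8, blue, green, red; 384x512 float32, m along the optical axis (not along the pixel's ray), 0 where there is no reading.
- cams.calibration(name): a dict with "mtx" (3x3 intrinsics, pixels), "R" (3x3) and "t" (3): a world point X has camera coordinates R X + t. Camera axes: x right, y down, z forward; pixel columns grow to the right and rows downward; lengths in m; the calibration is good to about 2 mm. A picture is of the moment at which its call begins. calibration takes no time and is no camera call.
- bot.hand_in(): hands the job in; it is judged then, once.
Trained networks look in the newest picture that a camera, given by its name, has taken for a name from the list of things; names that differ only in an ending like _2 or _b are one class to them, and where a whole thing is asked for, a point or a joint stands for the part that bears it (a point fixed in the world has none). Each returns a list of dicts, best first, with "conf" (0 to 1); they miss things now and then, are a little off and sometimes report something else, mostly with a low value. They report only what shows in the picture. A call takes as long as a camera call. They do not tell look-alikes from the thing itself.
- models.spot_in(query, camera): "position" ([column, row] in pixels, amid what is visible of it).
- models.tip_of(query, camera): "position" ([column, row] in pixels: a listed point, or the origin of a listed thing).
The state is a dict: "time_s": time; "joint_positions": joint angles; "qvel": joint speeds; "tau": joint torques, N m; "position": TCP position; "tcp_rot": TCP orientation; "force": force on the tool from outside, world axes, zero at the start; "moment": the same for the moment, N m; "opening": opening from 0.0 (shut) to 1.0 (fully open); "grasp_force": force on a finger pad.
Only numpy, scipy, OpenCV 4.12 (cv2) and the standard library are available. Lean on these libraries where they do the work, as an engineer would, in place of code of your own. Each camera call takes 0.05 s, during which the arm holds its last target. There are 200 camera calls.

## Working session

There is one attempt and no reset: what is moved stays moved. The work goes in short steps, Python scripts to look and compute and a shell command to move; the robot and the scene stay as the last step left them, time stands still between calls to the robot, and variables do not carry over. Pictures are saved under pics/ and viewed, at most 14 in all, crops included, and the job is handed in when it is done.

```bash
mkdir -p pics
cat > h.py <<'E'
from rig import bot,cams,models
import numpy as np,cv2
def world(c,D,u,v):
    k=cams.calibration(c);K=np.array(k["mtx"]);R=np.array(k["R"]);t=np.array(k["t"]).ravel()
    return R.T@(np.linalg.inv(K)@[u,v,1]*D-t)
def proj(c,X):
    k=cams.calibration(c);p=np.array(k["mtx"])@(np.array(k["R"])@X+np.array(k["t"]).ravel());return p[:2]/p[2]
E
python3 - <<'E'
from h import *
for c in("top","side"):
    im,D=cams.capture(c);cv2.imwrite(f"pics/{c}0.png",im);np.save(c+"D",D)
    for q in("jar_1","pad_a","post_tall","post_low"):
        for d in models.spot_in(q,c):
            u,v=d["position"];z=D[int(v),int(u)]
            print(c,q,round(d["conf"],2),np.round([u,v]),np.round(world(c,z,u,v),3))
print(bot.read_state())
E
```

```text
top jar_1 0.84 [208. 172.] [0.623 0.093 0.069]
top jar_1 0.78 [302. 163.] [ 0.634 -0.075  0.09 ]
top jar_1 0.77 [368. 163.] [ 0.639 -0.206  0.05 ]
top jar_1 0.57 [130. 152.] [0.653 0.222 0.116]
top jar_1 0.57 [378. 126.] [ 0.711 -0.23   0.049]
top pad_a 0.82 [291. 249.] [ 0.481 -0.06   0.014]
top pad_a 0.7 [332. 258.] [ 0.461 -0.138  0.013]
top pad_a 0.64 [248. 244.] [0.491 0.024 0.013]
top pad_a 0.58 [205. 236.] [0.508 0.106 0.013]
top post_tall 0.62 [382. 266.] [ 0.449 -0.208  0.091]
top post_low 0.57 [165. 232.] [0.517 0.179 0.036]
side jar_1 0.91 [237. 166.] [ 0.626 -0.062  0.063]
side jar_1 0.72 [228. 231.] [0.625 0.11  0.06 ]
side jar_1 0.69 [240. 135.] [ 0.634 -0.202  0.046]
side jar_1 0.68 [198. 294.] [0.646 0.267 0.108]
side pad_a 0.92 [311. 163.] [ 0.469 -0.143  0.015]
side pad_a 0.9 [308. 185.] [ 0.479 -0.066  0.015]
side pad_a 0.77 [303. 216.] [0.492 0.025 0.015]
side post_tall 0.78 [317. 129.] [ 0.457 -0.213  0.061]
side post_low 0.65 [288. 279.] [0.522 0.185 0.034]
{'time_s': 0.5, 'joint_positions': array([ 5.45171839e+01,  3.02252108e+01,  8.20900681e+01,  3.55801019e-05,
        6.76892009e+01, -1.02273904e+01]), 'qvel': array([-0.01593635, -0.03258177, -0.0279678 , -0.1821339 , -0.08890501,
       -0.12390647]), 'tau': array([-4.68963881e-04, -4.39600861e+01, -1.76790029e+01,  6.33594976e-02,
        5.15325868e-02, -3.58205693e-05]), 'position': array([0.26660472, 0.56523162, 0.2094169 ]), 'tcp_rot': array([[-9.04414646e-01,  4.26654598e-01, -4.58522170e-05],
       [ 4.26654600e-01,  9.04414644e-01, -6.33334979e-05],
       [ 1.44478884e-05, -7.68428024e-05, -9.99999997e-01]]), 'force': array([ 0.46485044, -0.23104217, -0.46766143]), 'moment': array([ 0.01293283, -0.01039164, -0.04402921]), 'grasp_force': 0.0, 'opening': 0.9993835055086631}
```

View pics/top0.png

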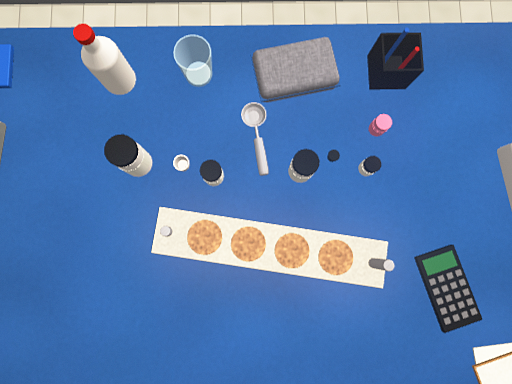

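View pics/side0.png

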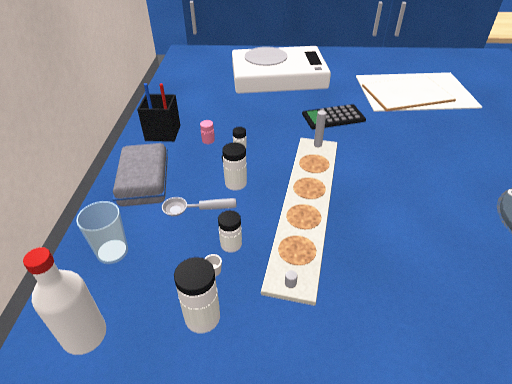

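Top view: the black-capped white jars are at (121,150) tallest, (305,163), (211,172) and (371,166) shortest. The other candidates are the pink look-alike (380,124), a loose black cap (334,155), a white ring (181,162) and a red-capped bottle. The tall post is at (385,265) (right) and the low post at (166,231). I'll now measure the cap tops and pads precisely, and make one check crop.

Run:
```python
from h import *
im=cv2.imread("pics/top0.png");D=np.load("topD.npy")
k=cams.calibration("top");K=np.array(k["mtx"]);R=np.array(k["R"]);t=np.array(k["t"]).ravel()
v,u=np.mgrid[:384,:512]
W=((np.stack([u,v,np.ones_like(u)],-1)@np.linalg.inv(K).T)*D[...,None]-t)@R
print("cam",-R.T@t,"f",K[0,0])
for n,(a,b),h,d in((1,(121,150),.116,.056),(2,(305,163),.092,.048),(3,(211,172),.07,.04),(4,(371,166),.05,.032)):
    m=(np.hypot(u-a,v-b)<28)&(abs(W[...,2]-h)<.006)
    P=W[m];c,r=cv2.minEnclosingCircle((P[:,:2]*1000).astype(np.float32))
    print(n,m.sum(),"z",np.median(P[:,2]).round(4),"mean",P.mean(0).round(4),"circ",np.round(c,1),round(r,1),"nom r",d*500)
hsv=cv2.cvtColor(im,cv2.COLOR_BGR2HSV)
m=((hsv[...,0]<25)&(hsv[...,1]>70)&(v>205)&(v<285)&(u>180)&(u<360)).astype(np.uint8)
n,l,s,c=cv2.connectedComponentsWithStats(m)
for i in range(1,n):
    if s[i,4]>200:
        p=c[i];ray=R.T@(np.linalg.inv(K)@[*p,1]);o=-R.T@t
        X=o+ray*(.014-o[2])/ray[2];print("pad",p.round(1),s[i,4],X.round(4),"depthz",np.median(W[l==i][:,2]).round(4))
cv2.imwrite("pics/crop.png",cv2.resize(im[110:190,90:400],None,fx=2.5,fy=2.5,interpolation=2))
# other obstacle heights
for nm,(a,b) in dict(cap=(334,155),ring=(181,162),pink=(381,123),spoon=(262,150),case=(296,70)).items():print(nm,W[b,a].round(3))
```

```text
cam [0.49129641 0.01889922 0.79298356] f 402.0210260876828
1 831 z 0.116 mean [0.657  0.2396 0.1159] circ [658.  240.3] 28.2 nom r 28.0
2 552 z 0.0919 mean [ 0.636  -0.0821  0.0917] circ [636.6 -82.6] 23.9 nom r 24.0
3 368 z 0.07 mean [0.6282 0.0898 0.0699] circ [628.6  89.8] 19.9 nom r 20.0
4 222 z 0.0496 mean [ 0.639  -0.2141  0.0494] circ [ 639.9 -214.9] 16.2 nom r 16.0
pad [204.2 236.9] 964 [0.5072 0.107  0.014 ] depthz 0.014
pad [247.9 243.6] 964 [0.4928 0.0232 0.014 ] depthz 0.0138
pad [291.6 250.2] 967 [ 0.4786 -0.0603  0.014 ] depthz 0.0138
pad [335.3 256.9] 969 [ 0.4644 -0.1438  0.014 ] depthz 0.0136
cap [ 0.662 -0.148  0.022]
ring [0.657 0.154 0.004]
pink [ 0.716 -0.235  0.052]
spoon [ 0.675 -0.007  0.02 ]
case [ 0.826 -0.076  0.049]
```

View pics/crop.png

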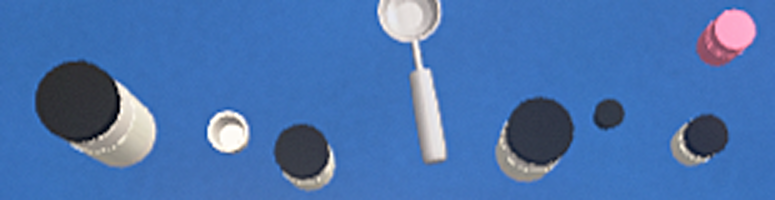

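The crop shows black caps on white bodies for all four, with fitted radii matching the given sizes. The pink one (732,30 in the crop) is left alone. I'll check bottle clearance before the first reach.

```bash
python3 - <<'E'
from h import *
D=np.load("topD.npy")
for p in((120,82),(126,90),(128,85),(112,70),(100,55),(85,35)):print(p,world("top",D[p[1],p[0]],*p).round(3))
E
python3 -m handwheel '[[0.04,-0.03,0,0,0,-0.04],[0.08,-0.06,0,0,0,-0.08],[0.12,-0.09,0,0,0,-0.12],[0.16,-0.12,0,0,0,-0.16],[0.19,-0.15,0,0,0,-0.2],[0.22,-0.17,0,0,0,-0.24],[0.24,-0.19,0,0,0,-0.28],[0.25,-0.2,0,0,0,-0.325]]'
```

```text
(120, 82) [0.806 0.264 0.051]
(126, 90) [0.804 0.264 0.014]
(128, 85) [0.81  0.257 0.025]
(112, 70) [0.807 0.262 0.101]
(100, 55) [0.818 0.271 0.138]
(85, 35) [0.825 0.275 0.192]
time_s: 1.17
position: [0.5199, 0.3626, 0.2096]
tcp_rot: [[-0.456, 0.89, 0.002], [0.89, 0.456, -0.0], [-0.001, 0.002, -1.0]]
force: [0.5, 0.7, 0.7]
opening: 0.999
grasp_force: 0.0
```

```bash
python3 -m handwheel '[[0.03,-0.03,0,0,0,-0.05],[0.06,-0.06,0,0,0,-0.1],[0.09,-0.08,0,0,0,-0.15],[0.11,-0.1,0,0,0,-0.2],[0.13,-0.115,0,0,0,-0.24],[0.141,-0.125,0,0,0,-0.28],[0.1414,-0.125,0,0,0,-0.324],[0.1414,-0.125,0,0,0,-0.324]]'
python3 -m handwheel '[[0,0,0,0,0,0],[0,0,-0.02,0,0,0],[0,0,-0.05,0,0,0],[0,0,-0.08,0,0,0],[0,0,-0.105,0,0,0],[0,0,-0.118,0,0,0],[0,0,-0.118,0,0,0],[0,0,-0.118,0,0,0]]'
```

```text
time_s: 1.83
position: [0.659, 0.2389, 0.2091]
tcp_rot: [[0.171, 0.985, -0.0], [0.985, -0.171, 0.0], [0.0, -0.0, -1.0]]
force: [-0.3, -0.5, -0.5]
opening: 0.999
grasp_force: 0.0
time_s: 2.5
position: [0.6578, 0.2408, 0.0914]
tcp_rot: [[0.166, 0.986, -0.001], [0.986, -0.166, -0.0], [-0.0, -0.001, -1.0]]
force: [0.5, 1.0, 0.5]
opening: 0.998
grasp_force: 0.0
```

```bash
python3 -m handwheel '[[0,0,0,0,0,0],[0,0,0,0,0,0],[0,0,0,0,0,0],[0,0,0,0,0,0],[0,0,0,0,0,0],[0,0,0,0,0,0],[0,0,0,0,0,0],[0,0,0,0,0,0]]' -1
python3 -m handwheel '[[0,0,0,0,0,0],[0,0,0.005,0,0,0],[0,0,0.02,0,0,0],[0,0,0.045,0,0,0],[0,0,0.07,0,0,0],[0,0,0.095,0,0,0],[0,0,0.115,0,0,0],[0,0,0.12,0,0,0]]'
```

```text
time_s: 3.17
position: [0.658, 0.2404, 0.092]
tcp_rot: [[0.167, 0.986, 0.0], [0.986, -0.167, 0.0], [0.0, 0.0, -1.0]]
force: [-1.6, 0.2, 3.6]
opening: 0.637
grasp_force: 30.0
time_s: 3.83
position: [0.6603, 0.2406, 0.2152]
tcp_rot: [[0.167, 0.986, 0.007], [0.986, -0.167, 0.001], [0.002, 0.007, -1.0]]
force: [1.5, 0.7, -1.2]
opening: 0.635
grasp_force: 30.0
```

```bash
python3 -m handwheel '[[-0.003,-0.006,0,0,0,0],[-0.012,-0.024,0,0,0,0],[-0.024,-0.048,0,0,0,0],[-0.038,-0.076,0,0,0,0],[-0.052,-0.104,0,0,0,0],[-0.066,-0.132,0,0,0,0],[-0.08,-0.16,0,0,0,0],[-0.094,-0.188,0,0,0,0]]'
python3 -m handwheel '[[-0.014,-0.028,0,0,0,0],[-0.028,-0.056,0,0,0,0],[-0.042,-0.084,0,0,0,0],[-0.056,-0.112,0,0,0,0],[-0.07,-0.14,0,0,0,0],[-0.083,-0.165,0,0,0,0],[-0.093,-0.185,0,0,0,0],[-0.0996,-0.196,0,0,0,0]]'
python3 -m handwheel '[[0,0,0,0,0,0],[0,0,-0.01,0,0,0],[0,0,-0.03,0,0,0],[0,0,-0.055,0,0,0],[0,0,-0.075,0,0,0],[0,0,-0.085,0,0,0],[0,0,-0.09,0,0,0],[0,0,-0.09,0,0,0]]'
```

```text
time_s: 4.5
position: [0.5612, 0.0508, 0.2091]
tcp_rot: [[0.167, 0.986, -0.005], [0.986, -0.167, 0.0], [-0.001, -0.005, -1.0]]
force: [-0.2, -1.2, -2.8]
opening: 0.632
grasp_force: 30.0
time_s: 5.17
position: [0.4616, -0.1455, 0.2095]
tcp_rot: [[0.169, 0.986, -0.004], [0.986, -0.169, 0.001], [0.0, -0.004, -1.0]]
force: [0.7, -0.1, -2.5]
opening: 0.633
grasp_force: 30.0
time_s: 5.83
position: [0.463, -0.1425, 0.1195]
tcp_rot: [[0.167, 0.986, -0.004], [0.986, -0.167, 0.003], [0.002, -0.004, -1.0]]
force: [0.1, -0.2, -1.2]
opening: 0.63
grasp_force: 30.0
```

```bash
cat > chk.py <<'E'
from h import *
import sys
h,n=float(sys.argv[1]),sys.argv[2]
im,D=cams.capture("side");cv2.imwrite(f"pics/{n}.png",im)
print(bot.read_state()["position"].round(4))
E
python3 chk.py 0 s1
```

```text
[ 0.4638 -0.143   0.1205]
```

View pics/s1.png

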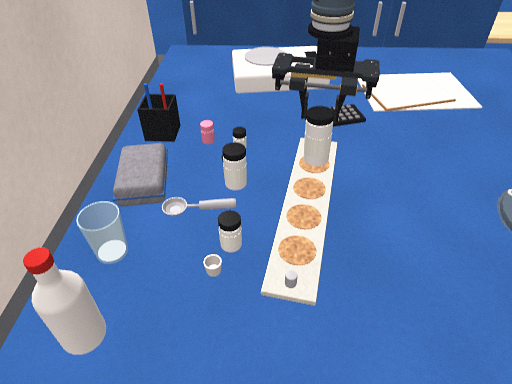

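Jar 1 is held upright just above the pad beside the tall post, at (316,150). I'm lowering it.

```bash
python3 -m handwheel '[[0,0,-0.003,0,0,0],[0,0,-0.006,0,0,0],[0,0,-0.009,0,0,0],[0,0,-0.011,0,0,0],[0,0,-0.013,0,0,0],[0,0,-0.0145,0,0,0],[0,0,-0.0145,0,0,0],[0,0,-0.0145,0,0,0]]'
python3 - <<'E'
from h import *
im,D=cams.capture("side");print(cams.calibration("side")["t"])
for q in((319,115),(317,150),(317,160)):print(world("side",D[q[1],q[0]],*q).round(4))
X=np.array([.4644,-.1438,.0]);print([proj("side",X+[0,0,z]).round(1) for z in(.014,.13)])
cv2.imwrite("pics/s2.png",cv2.resize(im[85:195,250:400],None,fx=5,fy=5,interpolation=2))
E
```

```text
time_s: 6.55
position: [0.4644, -0.1437, 0.1069]
tcp_rot: [[0.167, 0.986, -0.0], [0.986, -0.167, 0.0], [0.0, -0.0, -1.0]]
force: [0.1, 0.1, -1.9]
opening: 0.636
grasp_force: 30.0
[0.5961954  0.05239501 0.74212448]
[ 0.4631 -0.1528  0.1319]
[ 0.463  -0.1167  0.0699]
[ 0.4598 -0.1204  0.0408]
[array([313.1, 163.1]), array([318.5, 118.1])]
```

View pics/s2.png

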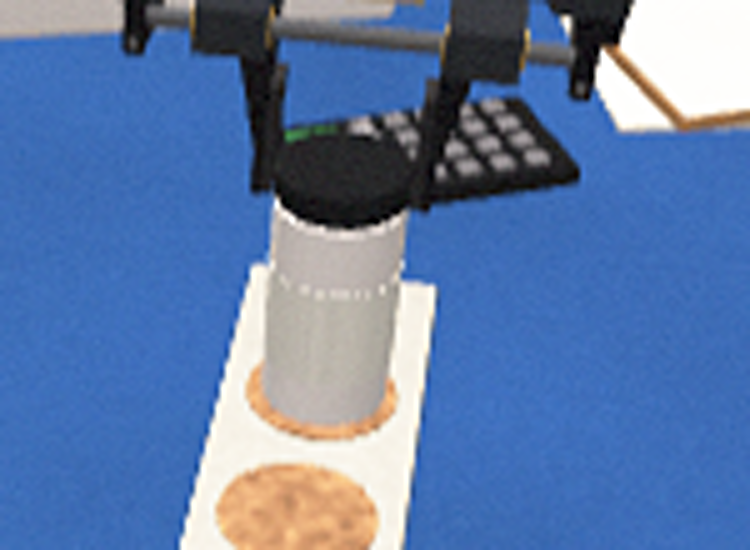

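The jar is centred on its pad and nearly touching. I'll lower it the last bit to contact, then release.

```bash
python3 -m handwheel '[[0,0,-0.0005,0,0,0],[0,0,-0.001,0,0,0],[0,0,-0.0012,0,0,0],[0,0,-0.0015,0,0,0],[0,0,-0.0015,0,0,0],[0,0,-0.0015,0,0,0],[0,0,-0.0015,0,0,0],[0,0,-0.0015,0,0,0]]'
```

```text
time_s: 7.27
position: [0.4645, -0.1438, 0.1059]
tcp_rot: [[0.167, 0.986, 0.0], [0.986, -0.167, -0.0], [-0.0, 0.0, -1.0]]
force: [-1.5, -0.5, 5.9]
opening: 0.631
grasp_force: 30.0
```

```bash
python3 -m handwheel '[[0,0,0,0,0,0],[0,0,0,0,0,0],[0,0,0,0,0,0],[0,0,0,0,0,0],[0,0,0,0,0,0],[0,0,0,0,0,0],[0,0,0,0,0,0],[0,0,0,0,0,0]]' 1
python3 -m handwheel '[[0,0,0.01,0,0,0],[0,0,0.035,0,0,0],[0,0,0.065,0,0,0],[0,0,0.085,0,0,0],[0.015,0.005,0.085,0,0,0],[0.04,0.015,0.085,0,0,0],[0.07,0.025,0.085,0,0,0],[0.1,0.035,0.085,0,0,0]]'
python3 -m handwheel '[[0.03,0.01,0,0,0,0],[0.055,0.02,0,0,0,0],[0.0722,0.0262,0,0,0,0],[0.0722,0.0262,-0.01,0,0,0],[0.0722,0.0262,-0.04,0,0,0],[0.0722,0.0262,-0.08,0,0,0],[0.0722,0.0262,-0.105,0,0,0],[0.0722,0.0262,-0.116,0,0,0]]'
```

```text
time_s: 7.93
position: [0.4645, -0.1438, 0.1054]
tcp_rot: [[0.167, 0.986, 0.0], [0.986, -0.167, -0.0], [-0.0, 0.0, -1.0]]
force: [1.1, -0.6, 0.3]
opening: 0.992
grasp_force: 0.0
time_s: 8.6
position: [0.5652, -0.1084, 0.1909]
tcp_rot: [[0.168, 0.986, 0.0], [0.986, -0.168, -0.0], [-0.0, 0.0, -1.0]]
force: [0.6, -0.8, -0.8]
opening: 1.003
grasp_force: 0.0
time_s: 9.27
position: [0.632, -0.0818, 0.0697]
tcp_rot: [[0.167, 0.986, -0.01], [0.986, -0.167, 0.003], [0.001, -0.01, -1.0]]
force: [-0.7, 0.1, -0.6]
opening: 1.001
grasp_force: 0.0
```

```bash
python3 -m handwheel '[[0,0,0,0,0,0],[0,0,0,0,0,0],[0,0,0,0,0,0],[0,0,0,0,0,0],[0,0,0,0,0,0],[0,0,0,0,0,0],[0,0,0,0,0,0],[0,0,0,0,0,0]]' -1
python3 chk.py 0 s3
```

```text
time_s: 9.93
position: [0.6368, -0.0826, 0.0753]
tcp_rot: [[0.167, 0.986, 0.001], [0.986, -0.167, -0.0], [-0.0, 0.001, -1.0]]
force: [-0.3, 0.9, 3.5]
opening: 0.536
grasp_force: 30.0
[ 0.6368 -0.0826  0.0753]
```

View pics/s3.png

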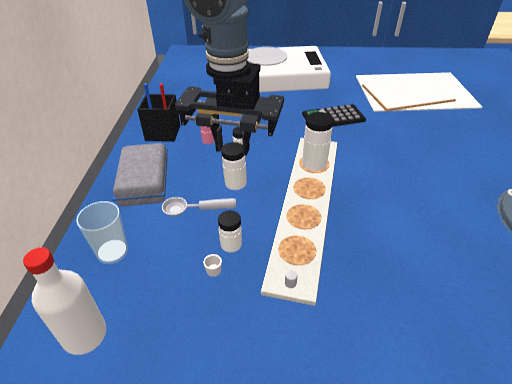

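Jar 1 stands on its pad at (316,145), and jar 2 is gripped at (235,165). Next: lift it, carry it over and lower it.

```bash
python3 -m handwheel '[[0,0,0.005,0,0,0],[0,0,0.02,0,0,0],[0,0,0.04,0,0,0],[0,0,0.055,0,0,0],[-0.01,0.001,0.06,0,0,0],[-0.03,0.004,0.06,0,0,0],[-0.055,0.008,0.06,0,0,0],[-0.085,0.012,0.06,0,0,0]]'
python3 -m handwheel '[[-0.025,0.004,0,0,0,0],[-0.048,0.007,0,0,0,0],[-0.063,0.009,0,0,0,0],[-0.073,0.0103,0,0,0,0],[-0.073,0.0103,-0.008,0,0,0],[-0.073,0.0103,-0.025,0,0,0],[-0.073,0.0103,-0.038,0,0,0],[-0.073,0.0103,-0.042,0,0,0]]'
python3 -m handwheel '[[0,0,0,0,0,0],[0,0,0,0,0,0],[0,0,-0.001,0,0,0],[0,0,-0.002,0,0,0],[0,0,-0.003,0,0,0],[0,0,-0.0035,0,0,0],[0,0,-0.004,0,0,0],[0,0,-0.004,0,0,0]]'
```

```text
time_s: 10.65
position: [0.5506, -0.0704, 0.134]
tcp_rot: [[0.167, 0.986, 0.0], [0.986, -0.167, -0.0], [-0.0, 0.0, -1.0]]
force: [0.1, 0.3, -1.9]
opening: 0.534
grasp_force: 30.0
time_s: 11.32
position: [0.4786, -0.0603, 0.0905]
tcp_rot: [[0.167, 0.986, -0.002], [0.986, -0.167, 0.001], [0.0, -0.002, -1.0]]
force: [-1.1, 0.2, -1.7]
opening: 0.528
grasp_force: 30.0
time_s: 11.98
position: [0.4789, -0.0604, 0.0892]
tcp_rot: [[0.167, 0.986, 0.001], [0.986, -0.167, -0.0], [-0.0, 0.001, -1.0]]
force: [-1.9, -0.2, 4.2]
opening: 0.533
grasp_force: 30.0
```

```bash
python3 -m handwheel '[[0,0,0,0,0,0],[0,0,0,0,0,0],[0,0,0,0,0,0],[0,0,0,0,0,0],[0,0,0,0,0,0],[0,0,0,0,0,0],[0,0,0,0,0,0],[0,0,0,0,0,0]]' 1
python3 -m handwheel '[[0,0,0.01,0,0,0],[0,0,0.035,0,0,0],[0,0,0.065,0,0,0],[0,0,0.082,0,0,0],[0.01,0.01,0.082,0,0,0],[0.03,0.03,0.082,0,0,0],[0.055,0.055,0.082,0,0,0],[0.08,0.08,0.082,0,0,0]]'
python3 -m handwheel '[[0.025,0.025,0,0,0,0],[0.05,0.05,0,0,0,0],[0.064,0.064,0,0,0,0],[0.07,0.0701,0,0,0,0],[0.07,0.0701,-0.015,0,0,0],[0.07,0.0701,-0.04,0,0,0],[0.07,0.0701,-0.065,0,0,0],[0.07,0.0701,-0.085,0,0,0]]'
python3 -m handwheel '[[0,0,-0.01,0,0,0],[0,0,-0.02,0,0,0],[0,0,-0.028,0,0,0],[0,0,-0.0334,0,0,0],[0,0,-0.0334,0,0,0],[0,0,-0.0334,0,0,0],[0,0,-0.0334,0,0,0],[0,0,-0.0334,0,0,0]]'
python3 -m handwheel '[[0,0,0,0,0,0],[0,0,0,0,0,0],[0,0,0,0,0,0],[0,0,0,0,0,0],[0,0,0,0,0,0],[0,0,0,0,0,0],[0,0,0,0,0,0],[0,0,0,0,0,0]]' -1
python3 chk.py 0 s4
```

```text
time_s: 12.65
position: [0.4786, -0.0603, 0.0884]
tcp_rot: [[0.167, 0.986, -0.0], [0.986, -0.167, 0.0], [0.0, -0.0, -1.0]]
force: [-0.1, -0.8, 0.7]
opening: 0.977
grasp_force: 0.0
time_s: 13.32
position: [0.5592, 0.0203, 0.1708]
tcp_rot: [[0.169, 0.986, 0.0], [0.986, -0.169, -0.0], [-0.0, 0.0, -1.0]]
force: [0.8, -0.7, 0.8]
opening: 0.998
grasp_force: 0.0
time_s: 13.98
position: [0.6269, 0.0892, 0.0838]
tcp_rot: [[0.167, 0.986, -0.003], [0.986, -0.167, -0.0], [-0.001, -0.003, -1.0]]
force: [-0.4, -0.0, -0.4]
opening: 0.998
grasp_force: 0.0
time_s: 14.65
position: [0.6293, 0.0899, 0.053]
tcp_rot: [[0.167, 0.986, 0.002], [0.986, -0.167, -0.0], [0.0, 0.002, -1.0]]
force: [-0.6, 0.3, 0.0]
opening: 1.001
grasp_force: 0.0
time_s: 15.32
position: [0.6284, 0.0899, 0.052]
tcp_rot: [[0.167, 0.986, -0.0], [0.986, -0.167, 0.0], [-0.0, -0.0, -1.0]]
force: [-0.5, 0.7, 0.9]
opening: 0.475
grasp_force: 0.3
[0.6283 0.0899 0.052 ]
```

View pics/s4.png

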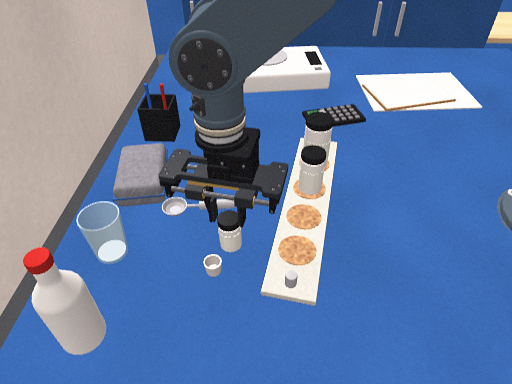

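Jars 1 and 2 stand on their pads at (317,140) and (312,170). The jaws are just touching jar 3 at (230,230), so I'll finish the grip and then carry it.

```bash
python3 -m handwheel '[[0,0,0,0,0,0],[0,0,0,0,0,0],[0,0,0,0,0,0],[0,0,0,0,0,0],[0,0,0.005,0,0,0],[0,0,0.02,0,0,0],[0,0,0.04,0,0,0],[0,0,0.06,0,0,0]]'
python3 -m handwheel '[[-0.005,-0.003,0,0,0,0],[-0.02,-0.01,0,0,0,0],[-0.045,-0.022,0,0,0,0],[-0.07,-0.034,0,0,0,0],[-0.095,-0.047,0,0,0,0],[-0.118,-0.058,0,0,0,0],[-0.131,-0.064,0,0,0,0],[-0.1358,-0.0666,0,0,0,0]]'
python3 -m handwheel '[[0,0,-0.005,0,0,0],[0,0,-0.018,0,0,0],[0,0,-0.032,0,0,0],[0,0,-0.04,0,0,0],[0,0,-0.042,0,0,0],[0,0,-0.043,0,0,0],[0,0,-0.044,0,0,0],[0,0,-0.045,0,0,0]]'
python3 -m handwheel '[[0,0,-0.0005,0,0,0],[0,0,-0.001,0,0,0],[0,0,-0.001,0,0,0],[0,0,-0.001,0,0,0],[0,0,-0.001,0,0,0],[0,0,-0.001,0,0,0],[0,0,-0.001,0,0,0],[0,0,-0.001,0,0,0]]'
```

```text
time_s: 16.03
position: [0.6282, 0.0898, 0.1121]
tcp_rot: [[0.167, 0.986, -0.001], [0.986, -0.167, 0.0], [-0.0, -0.001, -1.0]]
force: [-0.7, 0.6, -0.7]
opening: 0.44
grasp_force: 30.0
time_s: 16.7
position: [0.4888, 0.0228, 0.1112]
tcp_rot: [[0.168, 0.986, -0.005], [0.986, -0.168, 0.001], [-0.0, -0.005, -1.0]]
force: [0.4, 0.3, -2.2]
opening: 0.442
grasp_force: 30.0
time_s: 17.37
position: [0.4936, 0.0233, 0.0673]
tcp_rot: [[0.167, 0.986, 0.001], [0.986, -0.167, -0.0], [-0.0, 0.001, -1.0]]
force: [-0.2, -0.8, -1.7]
opening: 0.44
grasp_force: 30.0
time_s: 18.03
position: [0.4928, 0.0232, 0.0661]
tcp_rot: [[0.167, 0.986, 0.0], [0.986, -0.167, -0.0], [-0.0, 0.0, -1.0]]
force: [-0.8, 0.1, -2.5]
opening: 0.44
grasp_force: 30.0
```

```bash
python3 -m handwheel '[[0,0,-0.0005,0,0,0],[0,0,-0.001,0,0,0],[0,0,-0.001,0,0,0],[0,0,-0.001,0,0,0],[0,0,-0.001,0,0,0],[0,0,-0.001,0,0,0],[0,0,-0.001,0,0,0],[0,0,-0.001,0,0,0]]'
```

```text
time_s: 18.7
position: [0.4928, 0.0233, 0.0658]
tcp_rot: [[0.167, 0.986, 0.0], [0.986, -0.167, -0.0], [-0.0, 0.0, -1.0]]
force: [-1.0, -0.3, 5.8]
opening: 0.444
grasp_force: 30.0
```

```bash
python3 -m handwheel '[[0,0,0,0,0,0],[0,0,0,0,0,0],[0,0,0,0,0,0],[0,0,0,0,0,0],[0,0,0,0,0,0],[0,0,0,0,0,0],[0,0,0,0,0,0],[0,0,0,0,0,0]]' 1
python3 -m handwheel '[[0,0,0.01,0,0,0],[0,0,0.035,0,0,0],[0,0,0.07,0,0,0],[0,0,0.1,0,0,0],[0,0,0.12,0,0,0],[0.01,-0.016,0.12,0,0,0],[0.025,-0.04,0.12,0,0,0],[0.04,-0.065,0.12,0,0,0]]'
python3 -m handwheel '[[0.017,-0.028,0,0,0,0],[0.034,-0.056,0,0,0,0],[0.051,-0.084,0,0,0,0],[0.068,-0.112,0,0,0,0],[0.084,-0.138,0,0,0,0],[0.098,-0.16,0,0,0,0],[0.1071,-0.1731,0,0,0,0],[0.1071,-0.1731,0,0,0,0]]' 0.38
python3 -m handwheel '[[0,0,-0.01,0,0,0],[0,0,-0.035,0,0,0],[0,0,-0.065,0,0,0],[0,0,-0.09,0,0,0],[0,0,-0.1,0,0,0],[0,0,-0.105,0,0,0],[0,0,-0.108,0,0,0],[0,0,-0.108,0,0,0]]'; python3 chk.py 0 s5
python3 - <<'E'
from h import *
im=cv2.imread("pics/s5.png");cv2.imwrite("pics/s5c.png",cv2.resize(im[80:280,180:380],None,fx=3,fy=3,interpolation=2))
E
```

```text
time_s: 19.37
position: [0.4928, 0.0232, 0.065]
tcp_rot: [[0.167, 0.986, -0.0], [0.986, -0.167, 0.0], [-0.0, -0.0, -1.0]]
force: [-0.1, -0.8, -0.8]
opening: 0.949
grasp_force: 0.0
time_s: 20.03
position: [0.5331, -0.0417, 0.1868]
tcp_rot: [[0.165, 0.986, 0.002], [0.986, -0.165, -0.0], [-0.0, 0.002, -1.0]]
force: [1.2, 0.9, -0.1]
opening: 0.999
grasp_force: 0.0
time_s: 20.7
position: [0.6417, -0.2186, 0.1856]
tcp_rot: [[0.17, 0.985, 0.003], [0.985, -0.17, -0.002], [-0.002, 0.003, -1.0]]
force: [0.5, -0.7, 0.7]
opening: 0.687
grasp_force: 0.0
time_s: 21.37
position: [0.6402, -0.2145, 0.0777]
tcp_rot: [[0.167, 0.986, 0.001], [0.986, -0.167, -0.0], [-0.0, 0.001, -1.0]]
force: [0.9, 0.1, 0.1]
opening: 0.689
grasp_force: 0.0
[ 0.6407 -0.2148  0.0783]
```

View pics/s5c.png

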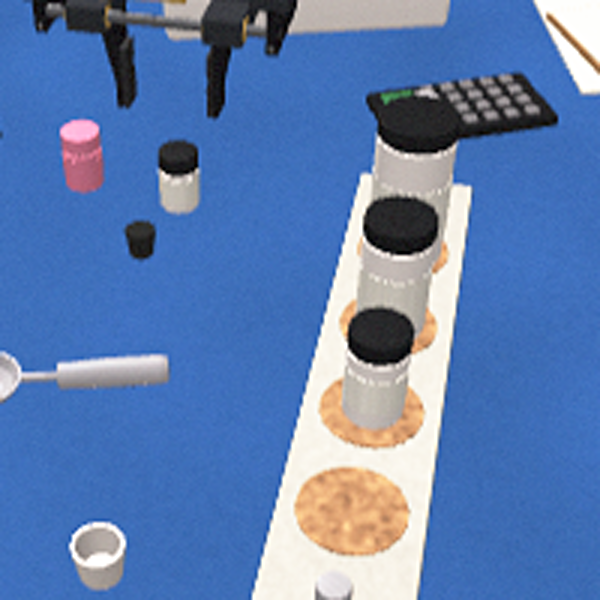

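Jars 1–3 stand on their pads (crop 412,165; 397,265; 377,370). Jar 4 at (179,178) sits between the fingers, and they are clear of the pink one.

```bash
python3 -m handwheel '[[0,0,-0.01,0,0,0],[0,0,-0.02,0,0,0],[0,0,-0.03,0,0,0],[0,0,-0.037,0,0,0],[0,0,-0.04,0,0,0],[0,0,-0.04,0,0,0],[0,0,-0.04,0,0,0],[0,0,-0.04,0,0,0]]'
python3 -m handwheel '[[0,0,0,0,0,0],[0,0,0,0,0,0],[0,0,0,0,0,0],[0,0,0,0,0,0],[0,0,0,0,0,0],[0,0,0,0,0,0],[0,0,0,0,0,0],[0,0,0,0,0,0]]' -1
python3 -m handwheel '[[0,0,0,0,0,0],[0,0,0,0,0,0],[0,0,0.005,0,0,0],[0,0,0.025,0,0,0],[0,0,0.055,0,0,0],[0,0,0.09,0,0,0],[0,0,0.12,0,0,0],[0,0,0.135,0,0,0]]'
```

```text
time_s: 22.08
position: [0.6402, -0.215, 0.0373]
tcp_rot: [[0.167, 0.986, 0.001], [0.986, -0.167, -0.0], [-0.0, 0.001, -1.0]]
force: [0.5, -1.0, -0.2]
opening: 0.691
grasp_force: 0.0
time_s: 22.75
position: [0.6373, -0.2144, 0.0392]
tcp_rot: [[0.166, 0.986, -0.006], [0.986, -0.166, 0.001], [0.0, -0.006, -1.0]]
force: [-8.7, 1.3, 20.3]
opening: 0.173
grasp_force: 10.3
time_s: 23.42
position: [0.642, -0.2158, 0.1768]
tcp_rot: [[0.167, 0.986, 0.007], [0.986, -0.167, -0.003], [-0.002, 0.007, -1.0]]
force: [-0.2, 0.7, -0.1]
opening: 0.003
grasp_force: 0.0
```

The grip was lost: the opening went to 0. I'll look before doing anything else.

```bash
python3 chk.py 0 s6
python3 - <<'E'
from h import *
im=cv2.imread("pics/s6.png");T,D=cams.capture("top");np.save("topD2",D);cv2.imwrite("pics/top2.png",T)
a=cv2.resize(im[80:230,150:350],None,fx=3,fy=3,interpolation=2);cv2.imwrite("pics/s6c.png",a)
for c in("side","top"):
    print(c,[(round(d["conf"],2),np.round(d["position"])) for d in models.spot_in("jar_4",c)])
E
```

```text
[ 0.6432 -0.2164  0.1789]
side [(0.94, array([318., 129.])), (0.79, array([304., 201.])), (0.79, array([239., 134.])), (0.49, array([207., 130.]))]
top [(0.81, array([378., 126.])), (0.72, array([368., 164.])), (0.62, array([249., 244.])), (0.58, array([298., 253.]))]
```

View pics/s6c.png

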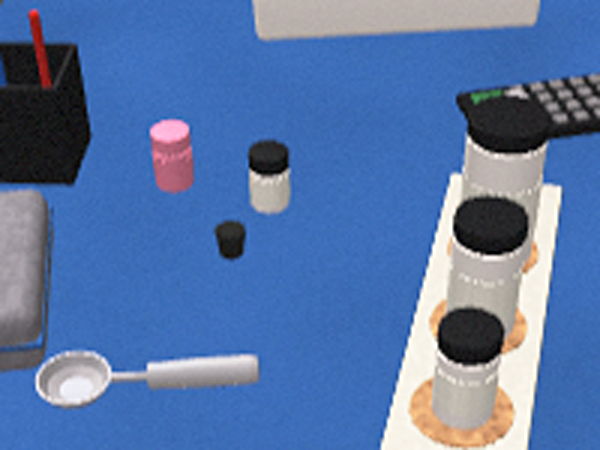

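View pics/top2.png

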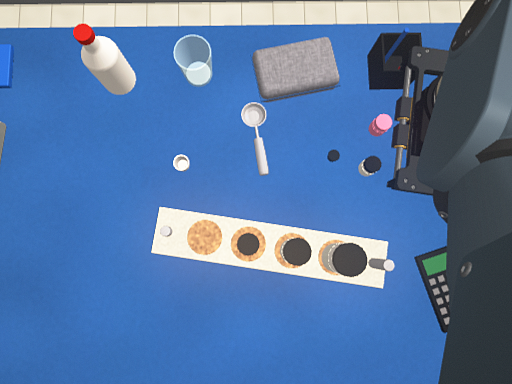

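Jar 4 is still upright, at (269,178) in the side crop and (371,165) in top. I'll compare where the jaws should have been with what the pictures show.

Run:
```python
from h import *
print("tips z.052",proj("side",np.array([.6407,-.2148,.0533])).round(1),"seen mid (237,117)")
print("jar top",proj("side",np.array([.6399,-.2149,.05])).round(1),"foot",proj("side",np.array([.6399,-.2149,.0])).round(1))
D=np.load("topD2.npy");k=cams.calibration("top");K=np.array(k["mtx"]);R=np.array(k["R"]);t=np.array(k["t"]).ravel()
v,u=np.mgrid[:384,:512];W=((np.stack([u,v,np.ones_like(u)],-1)@np.linalg.inv(K).T)*D[...,None]-t)@R
m=(np.hypot(u-371,v-165)<18)&(abs(W[...,2]-.05)<.008);P=W[m];print("now",P.mean(0).round(4),np.round(cv2.minEnclosingCircle((P[:,:2]*1000).astype(np.float32)),1) if 0 else cv2.minEnclosingCircle((P[:,:2]*1000).astype(np.float32)))
im,Ds=cams.capture("side")
for p in((240,131),(240,135),(240,146)):print(p,world("side",Ds[p[1],p[0]],*p).round(4))
s=bot.read_state();print(s["position"],s["opening"],s["force"],s["joint_positions"].round(1))
```

```text
tips z.052 [237.2 128.8] seen mid (237,117)
jar top [237.6 130. ] foot [238.4 147.5]
now [ 0.6388 -0.2138  0.0493] ((639.5864868164062, -214.76637268066406), 15.945477485656738)
(240, 131) [ 0.634  -0.2106  0.0502]
(240, 135) [ 0.6333 -0.2008  0.0457]
(240, 146) [ 0.6344 -0.2014  0.0141]
[ 0.63889486 -0.214322    0.17057856] 0.008944660691966828 [-0.57834991  0.04924296 -0.5016488 ] [-28.   36.5  76.5  -0.   67.2 -18.4]
```

The fingertips appear about 30 mm higher than stated, so the jaws slid off jar 4's rim. I'll measure the real tip height from depth.

Run:
```python
from h import *
im,D=cams.capture("side");p=bot.read_state()["position"];print(p.round(4))
k=cams.calibration("side");K=np.array(k["mtx"]);R=np.array(k["R"]);t=np.array(k["t"]).ravel()
v,u=np.mgrid[:384,:512];W=((np.stack([u,v,np.ones_like(u)],-1)@np.linalg.inv(K).T)*D[...,None]-t)@R
m=(D>0)&(np.hypot(W[...,0]-p[0],W[...,1]-p[1])<.045)&(W[...,2]>.08)&(W[...,2]<.25)
for z in np.arange(.10,.25,.01):
    q=W[m&(abs(W[...,2]-z)<.005)];print(round(z,3),len(q),(q.min(0).round(3),q.max(0).round(3)) if len(q) else"")
a=proj("side",p).astype(int);print(a)
cv2.imwrite("pics/s7c.png",cv2.resize(im[max(a[1]-60,0):a[1]+60,a[0]-60:a[0]+60],None,fx=4,fy=4,interpolation=2))
```

```text
[ 0.6386 -0.2142  0.17  ]
0.1 0 
0.11 0 
0.12 0 
0.13 0 
0.14 0 
0.15 0 
0.16 0 
0.17 0 
0.18 2 (array([ 0.635, -0.206,  0.184]), array([ 0.64 , -0.204,  0.185]))
0.19 49 (array([ 0.628, -0.223,  0.186]), array([ 0.65 , -0.201,  0.194]))
0.2 53 (array([ 0.629, -0.219,  0.195]), array([ 0.649, -0.201,  0.205]))
0.21 55 (array([ 0.628, -0.224,  0.205]), array([ 0.651, -0.202,  0.215]))
0.22 58 (array([ 0.626, -0.218,  0.216]), array([ 0.652, -0.202,  0.225]))
0.23 91 (array([ 0.623, -0.227,  0.225]), array([ 0.656, -0.2  ,  0.235]))
0.24 71 (array([ 0.622, -0.223,  0.235]), array([ 0.658, -0.197,  0.245]))
[236  82]
```

View pics/s7c.png

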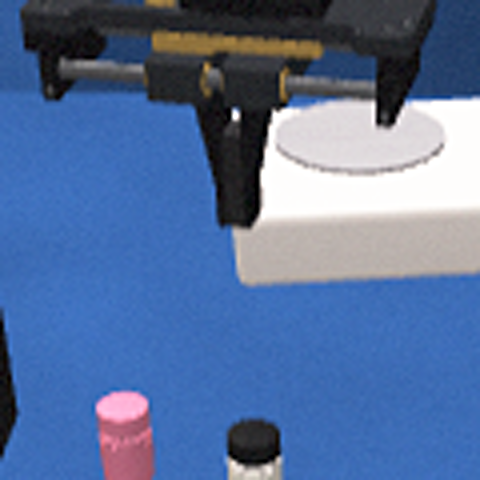

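The tips are at z≈0.185 with the TCP read as 0.170. True tool height is therefore about 40 mm above the reading, and lateral position agrees. For jar 4 I'll go to a reading of z≈0.002, in steps.

```bash
python3 -m handwheel '[[0,0,0,0,0,0],[0,0,0,0,0,0],[0,0,-0.02,0,0,0],[0,0,-0.045,0,0,0],[0,0,-0.075,0,0,0],[0,0,-0.1,0,0,0],[0,0,-0.115,0,0,0],[0,0,-0.12,0,0,0]]' 0.38
python3 -m handwheel '[[0,0,0,0,0,0],[0,0,-0.006,0,0,0],[0,0,-0.012,0,0,0],[0,0,-0.018,0,0,0],[0,0,-0.023,0,0,0],[0,0,-0.027,0,0,0],[0,0,-0.03,0,0,0],[0,0,-0.03,0,0,0]]'
python3 - <<'E'
from h import *
im,D=cams.capture("side");cv2.imwrite("pics/s8c.png",cv2.resize(im[70:190,170:310],None,fx=4,fy=4,interpolation=2))
E
```

```text
time_s: 24.38
position: [0.6372, -0.2135, 0.0476]
tcp_rot: [[0.167, 0.986, -0.007], [0.986, -0.167, 0.004], [0.002, -0.007, -1.0]]
force: [0.0, -0.9, -0.1]
opening: 0.528
grasp_force: 0.0
time_s: 25.05
position: [0.6395, -0.2146, 0.0214]
tcp_rot: [[0.167, 0.986, -0.001], [0.986, -0.167, 0.001], [0.0, -0.001, -1.0]]
force: [-0.4, 0.1, -0.6]
opening: 0.69
grasp_force: 0.0
```

View pics/s8c.png

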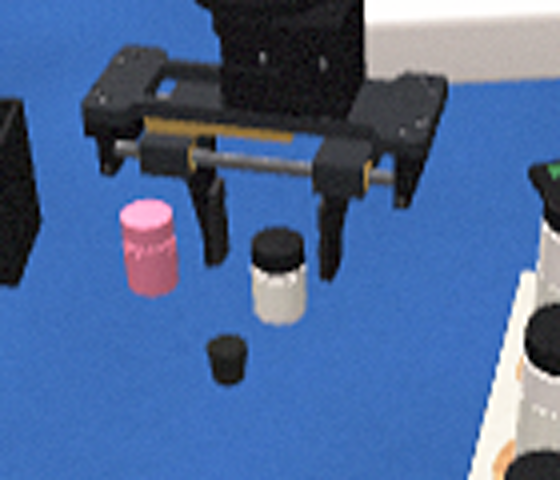

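The fingers straddle jar 4 at cap height (crop 278,260), as predicted, and are clear of the pink one. I'll go 20 mm lower and grip.

```bash
python3 -m handwheel '[[0,0,-0.005,0,0,0],[0,0,-0.01,0,0,0],[0,0,-0.015,0,0,0],[0,0,-0.018,0,0,0],[0,0,-0.02,0,0,0],[0,0,-0.02,0,0,0],[0,0,-0.02,0,0,0],[0,0,-0.02,0,0,0]]'
python3 -m handwheel '[[0,0,0,0,0,0],[0,0,0,0,0,0],[0,0,0,0,0,0],[0,0,0,0,0,0],[0,0,0,0,0,0],[0,0,0,0,0,0],[0,0,0,0,0,0],[0,0,0,0,0,0]]' -1
```

```text
time_s: 25.77
position: [0.6401, -0.215, 0.0022]
tcp_rot: [[0.167, 0.986, 0.0], [0.986, -0.167, -0.0], [-0.0, 0.0, -1.0]]
force: [0.3, 0.0, -0.9]
opening: 0.691
grasp_force: 0.0
time_s: 26.43
position: [0.6396, -0.2148, 0.0021]
tcp_rot: [[0.167, 0.986, -0.001], [0.986, -0.167, 0.0], [0.0, -0.001, -1.0]]
force: [-0.4, 0.2, 1.9]
opening: 0.356
grasp_force: 30.0
```

```bash
python3 -m handwheel '[[0,0,0.003,0,0,0],[0,0,0.02,0,0,0],[0,0,0.05,0,0,0],[0,0,0.085,0,0,0],[0,0,0.115,0,0,0],[0,0,0.13,0,0,0],[-0.006,0.015,0.13,0,0,0],[-0.015,0.036,0.13,0,0,0]]'
python3 -m handwheel '[[-0.013,0.031,0,0,0,0],[-0.026,0.063,0,0,0,0],[-0.04,0.097,0,0,0,0],[-0.054,0.131,0,0,0,0],[-0.068,0.165,0,0,0,0],[-0.081,0.197,0,0,0,0],[-0.093,0.226,0,0,0,0],[-0.104,0.252,0,0,0,0]]'
python3 -m handwheel '[[-0.009,0.022,0,0,0,0],[-0.0137,0.0339,0,0,0,0],[-0.0137,0.0339,0,0,0,0],[-0.0137,0.0339,-0.015,0,0,0],[-0.0137,0.0339,-0.04,0,0,0],[-0.0137,0.0339,-0.07,0,0,0],[-0.0137,0.0339,-0.09,0,0,0],[-0.0137,0.0339,-0.1,0,0,0]]'
python3 -m handwheel '[[0,0,-0.004,0,0,0],[0,0,-0.008,0,0,0],[0,0,-0.011,0,0,0],[0,0,-0.013,0,0,0],[0,0,-0.014,0,0,0],[0,0,-0.015,0,0,0],[0,0,-0.0155,0,0,0],[0,0,-0.0155,0,0,0]]'
```

```text
time_s: 27.1
position: [0.6272, -0.1812, 0.1344]
tcp_rot: [[0.169, 0.986, 0.007], [0.986, -0.169, -0.003], [-0.002, 0.007, -1.0]]
force: [0.1, 0.5, -1.6]
opening: 0.356
grasp_force: 30.0
time_s: 27.77
position: [0.5199, 0.075, 0.1323]
tcp_rot: [[0.167, 0.986, 0.0], [0.986, -0.167, 0.0], [0.0, 0.0, -1.0]]
force: [0.6, 0.1, -0.6]
opening: 0.357
grasp_force: 30.0
time_s: 28.43
position: [0.5071, 0.1056, 0.0297]
tcp_rot: [[0.168, 0.986, -0.002], [0.986, -0.168, -0.0], [-0.001, -0.002, -1.0]]
force: [-0.1, -0.6, -0.5]
opening: 0.36
grasp_force: 30.0
time_s: 29.1
position: [0.5074, 0.1071, 0.0169]
tcp_rot: [[0.167, 0.986, 0.001], [0.986, -0.167, -0.0], [0.0, 0.001, -1.0]]
force: [-0.2, -1.2, -0.8]
opening: 0.36
grasp_force: 30.0
```

```bash
python3 -m handwheel '[[0,0,-0.0003,0,0,0],[0,0,-0.0005,0,0,0],[0,0,-0.0008,0,0,0],[0,0,-0.001,0,0,0],[0,0,-0.001,0,0,0],[0,0,-0.001,0,0,0],[0,0,-0.001,0,0,0],[0,0,-0.001,0,0,0]]'
```

```text
time_s: 29.77
position: [0.5073, 0.1071, 0.016]
tcp_rot: [[0.167, 0.986, 0.0], [0.986, -0.167, 0.0], [0.0, 0.0, -1.0]]
force: [-1.2, 0.0, 5.5]
opening: 0.362
grasp_force: 30.0
```

```bash
python3 -m handwheel '[[0,0,0,0,0,0],[0,0,0,0,0,0],[0,0,0,0,0,0],[0,0,0,0,0,0],[0,0,0,0,0,0],[0,0,0,0,0,0],[0,0,0,0,0,0],[0,0,0,0,0,0]]' 0.38
python3 -m handwheel '[[0,0,0.01,0,0,0],[0,0,0.035,0,0,0],[0,0,0.07,0,0,0],[0,0,0.105,0,0,0],[0,0,0.14,0,0,0],[0,0,0.17,0,0,0],[0,0,0.18,0,0,0],[0,0,0.18,0,0,0]]'
python3 -m handwheel '[[-0.005,0.03,0,0,0,0],[-0.01,0.06,0,0,0,0],[-0.02,0.1,0,0,0,0],[-0.03,0.14,0,0,0,0],[-0.04,0.18,0,0,0,0],[-0.05,0.22,0,0,0,0],[-0.06,0.25,0,0,0,0],[-0.06,0.25,0,0,0,0]]'
python3 - <<'E'
from h import *
T,D=cams.capture("top");S,_=cams.capture("side");cv2.imwrite("pics/fin.png",np.vstack([T[190:310],S[90:340]]))
k=cams.calibration("top");K=np.array(k["mtx"]);R=np.array(k["R"]);t=np.array(k["t"]).ravel()
v,u=np.mgrid[:384,:512];W=((np.stack([u,v,np.ones_like(u)],-1)@np.linalg.inv(K).T)*D[...,None]-t)@R
for h,X in((.13,(.4644,-.1438)),(.106,(.4786,-.0603)),(.084,(.4928,.0232)),(.064,(.5072,.107))):
    m=(np.hypot(W[...,0]-X[0],W[...,1]-X[1])<.045)&(abs(W[...,2]-h)<.006);P=W[m]
    c,r=cv2.minEnclosingCircle((P[:,:2]*1000).astype(np.float32));print(np.round(np.array(c)-np.array(X)*1000,1),round(r,1),np.median(P[:,2]).round(4))
E
```

```text
time_s: 30.43
position: [0.5072, 0.1071, 0.0155]
tcp_rot: [[0.167, 0.986, -0.0], [0.986, -0.167, 0.0], [-0.0, -0.0, -1.0]]
force: [-0.3, -0.3, 0.2]
opening: 0.682
grasp_force: 0.0
time_s: 31.1
position: [0.5092, 0.1071, 0.1991]
tcp_rot: [[0.167, 0.986, 0.008], [0.986, -0.167, -0.0], [0.001, 0.008, -1.0]]
force: [-0.0, -0.0, -0.7]
opening: 0.694
grasp_force: 0.0
time_s: 31.77
position: [0.4437, 0.3616, 0.1934]
tcp_rot: [[0.162, 0.987, -0.004], [0.987, -0.162, 0.001], [0.0, -0.004, -1.0]]
force: [0.5, -0.6, -1.0]
opening: 0.691
grasp_force: 0.0
[0.7 0.3] 28.0 0.1296
[0.7 0. ] 24.0 0.1056
[0.6 0.3] 19.7 0.0837
[ 2.4 -0.6] 16.0 0.0639
```

View pics/fin.png

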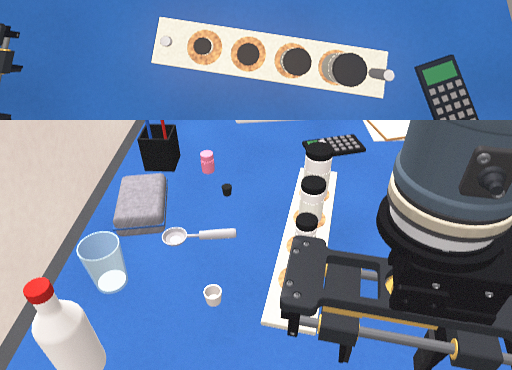

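All four jars stand upright on the right pads, within 2.5 mm of centre and at the expected heights. The arm is clear, so I'm handing in.

```bash
python3 -c "
from rig import bot
print(bot.hand_in())"
```

```text
the job is handed in; nothing more can be done
None
```

The job is handed in: all four jars stand upright on their pads, tallest by the tall post down to shortest by the low post, each measured within 2.5 mm of its pad's centre; the first grip on jar 4 slipped off its cap and was redone without moving or tipping it.

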